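# Click the chopping blade onto the food processor's drive spindle

### The arm

A 6-joint arm with a two-finger parallel gripper is mounted at the origin on the work surface. World frame = base frame: x ahead of the robot, y to its left, z up, the work surface at z = 0. Lengths are in m, angles in rad, forces in N, time in s.
With the tool pointing down it reaches from about 0.225 to 0.875 m from the base axis. Payload 3.4 kg.
Tool frame: the origin (TCP) lies between the finger pads; the fingertips stand 8 mm ahead of it and the grasp point (between the pads) lies 11 mm behind it; z points along the fingers, y is the line along which they close (so a half turn about z gives the same grasp; the last joint's range is limited). The gripper opens to 85 mm and grips with 20 to 120 N. Pads are 22 mm wide; open, the fingers measure 114 mm over their backs; the gripper's body (76 mm by 85 mm) begins 54 mm behind the grasp point. The pads swing forward as they close: fully open they stand 13 mm farther back than shut.
Start: joints at [-1.423, 0.276, 1.505, -0, 1.361, -0.121], TCP at [0.153, -0.554, 0.239] pointing down, gripper open.
Joint ranges: [-2.89, 2.89], [-0.75, 2.08], [0.22, 2.7], [-1.18, 4.32], [0.11, 2.71], [-2.7, 2.7]. Speed limits (rad/s): [2.57, 2.57, 3.14, 3.14, 3.14, 3.14].

### API

Orientations are given as a unit quaternion [w, x, y, z].
In Python, from rig import manip gives the robot as it stands.
- The arm moves only by the tool move_arm, never from a script. Its argument "deltas" is a list that holds one entry, the list of rows, each a list of 5 numbers: the shift along the tool's x, y, z normalised to -1 to 1, where 1 is 80 cm, then the turn about the tool's z normalised to -1 to 1, where 1 is 120 degrees, then the closure, from -1 (fully open) to 1 (shut). In form: [[[tx, ty, tz, twist, grip], ...]]. A call has 1 to 12 rows; each row is the pose to reach, as a shift and turn from the pose commanded when the call began, along the tool's axes at that moment; what a row does not reach only later rows make up. A row lasts 1/10 s, in which the tool goes at most 50 mm and 8.59 degrees, less where a joint would pass 70% of its speed; a pose out of reach is approached as far as the arm can. A call with a number of a shift or a turn outside -1 to 1 is refused whole. A call with a gripper value outside its range is refused whole. The fingers move at their own pace and stop on an object; "squeeze" is the grip in N (left out, the last holds). Time passes only in rows, so rows that repeat a pose let the fingers close. It gives the time, the measured TCP pose, the force, the opening and the grip force at its end, in the units of the state.
- manip.get_state(): the state, without advancing time (a new reading comes with each control period).
- manip.get_image(name): name is "scene" or "top" or "wrist"; returns the picture (400x640x3 uint8, red, green, blue); there is no depth.
- manip.camera_params(name): a dict with "fx", "fy", "cx", "cy" (pixels), "R" (3x3) and "t" (3): a world point X has camera coordinates R X + t; the wrist camera has in their place "tool_from_camera" (4x4, takes a point from camera to tool coordinates, whose origin is the TCP and whose axes are the flange's). Camera axes: x right, y down, z forward; pixel columns grow to the right and rows downward; lengths in m; the calibration is good to about 2 mm. A picture is of the moment at which its call begins: read the wrist's pose just before it. camera_params takes no time and is no camera call.
- manip.sign_off(): hands the job in; it is judged then, once.
The state is a dict: "clock": time; "qpos": joint angles; "qd": joint speeds; "effort": joint torques, N m; "position": TCP position; "ee_rot": TCP orientation; "contact_force": force on the tool from outside, world axes, zero at the start; "moment": the same for the moment, N m; "width": finger opening in m; "gripper_force": force on a finger pad.
Only numpy, scipy, OpenCV 4.12 (cv2) and the standard library are available. Lean on these libraries where they do the work, as an engineer would, in place of code of your own. Each camera call takes 0.05 s, during which the arm holds its last target. There are 200 camera calls.

### The job

Fit the steel chopping blade to the food processor: lower it over the drive spindle in the bowl, turn it until it drops over the spindle's square, and press it down until it clicks fully home. Then give it a light upward tug to check that the catch holds, and leave it fitted and let go. Be gentle - never force it - and do not knock the processor or disturb the other kitchen things.

Things in the scene. Friction and masses are not known exactly. Their poses are not given: they have to be found in the camera images.
- blade: Chopping blade, about 140 g, standing on its hub: black plastic hub, two thin curved steel knives (the only tool with standing steel knives). Origin: centre of the hub's flat underside; z up the hub. Hub 40 mm across, 60 mm high, a grip block above it (see its point). Knives 2.5 mm thick, 7 to 30 mm above the origin, sweeping a radius of 72 mm; their tips point about 106 degrees from +x and opposite.
- blade_grip (a point): Centre of the blade's black finger grip, 74 mm above the blade's origin, axes those of the blade: a block 24 mm wide along the blade's x, 34 mm along its y, from 56 to 92 mm above the origin. Pinch it across x, from above.
- blade_mouth (a point): Centre of the mouth of the hub's socket (same point as the blade's origin). The hub is a sleeve open at the bottom: a square socket with sides along the blade's x and y, 15.5 mm wide, not flared, 52 mm deep. Inside, above a land that ends 9 mm from the mouth, lies a groove for the spindle's two sprung balls.
- seat (a point): Fixed point on the processor: centre of the flat top of the boss in the bowl, where the hub's underside rests when the blade is home. 113 mm above the worktop, 8 mm above the bowl's floor; axes those of the processor. About 1 mm above the seat or lower the balls are out in the groove and hold the blade: it can be lifted about 1 mm and pulls off only at about 10 N. To push it down with more than about 25 N is forcing it.
- spindle_tip (a point): Top of the vertical steel drive spindle, 50 mm above the seat: a round nose 14.6 mm in diameter, its top 9 mm a cone down to 5 mm, over a square 14 mm wide that ends 36 mm above the seat. The square turns stiffly with the motor (0.08 N m) and stands turned by an unknown angle of 11 to 79 degrees from the axes reported here (the processor's).
- spindle_square (a point): Point on the spindle's axis at the top of its square, 36 mm above the seat (axes: the processor's). With the socket over about 6 degrees off the square the hub rides on its corners, its underside about 36 mm above the seat; turned (it fits every 90 degrees), it drops over it and slides freely to about 17 mm above the seat.
- catch (a point): Point on the spindle's axis at the height of its two sprung brass balls, 14 mm above the seat; the balls, 9 mm, stand out 2.5 mm from opposite sides of the square. The hub's mouth meets them when its underside is about 17 mm above the seat: pushing over them takes about 12 N, falling to 2 to 4 N from about 12 mm on and turning into a pull downward at about 4 mm: the click. The seat stops it.
- processor: White food processor, fixed: round motor base 216 mm across, 100 mm high, grey dial at its front (-x); on it a clear round open bowl, 166 mm inside at its floor, 174 mm at its rim, which is 198 mm above the worktop; the bowl's grey handle stands out 138 mm from the axis on the +y side. Origin: centre of its underside, on the spindle's axis; z up.
- dough_tool: Bystander: the dough tool, all white plastic, with the same hub and grip as the blade and two straight blunt paddles 62 mm long and 14 mm thick; 92 mm high. It stands near the blade, and the two may change places. Origin: centre of its underside.
- slicing_disc: Bystander: steel slicing disc lying flat, 168 mm across, 14 mm high with its black hub. Origin: centre of its underside.
- bowl_lid: Bystander: the bowl's clear lid lying on the worktop, 188 mm across, with an open feed tube, 91 mm high. Origin: centre of its underside.
- pusher: Bystander: grey plastic pusher standing upright, 68 mm across at its top, 95 mm high. Origin: centre of its underside.
- spatula: Bystander: kitchen spatula with a red handle, lying flat. Origin: on its underside.
- mug: Bystander: blue mug, 82 mm across and 95 mm high. Origin: centre of its underside.

How it is judged:
On the way, in this order (a step that is already met when the one before it is completed fails the run):
1. the blade is pushed down past the balls until it is home on the seat (z of blade in the frame of seat below 0.001 m and horizontal distance between blade and seat below 0.004 m and angle between blade's own z axis and vertical below 0.08 rad), for 0.2 s.
2. the blade is tugged: lifted off the seat by its 1 mm of play until the catch holds it back with 2.5 N or more (z of blade in the frame of seat between 0.001 and 0.004 m and contact force between blade and processor above 2.5 N), for 0.1 s.
At the end, for the whole second after the job is handed in: The blade stands upright (within 0.08 rad) on the spindle, clicked home: hub's underside within 3 mm of the seat in height and 4 mm sideways, at rest (z of blade in the frame of seat between -0.003 and 0.003 m and horizontal distance between blade and seat below 0.004 m and angle between blade's own z axis and vertical below 0.08 rad and linear speed of blade below 0.02 m/s); the robot touches nothing.
It fails at once if the blade is forced: pressed down, jammed sideways or twisted against the processor with contact forces of more than 55 N in all (contact force between blade and processor above 55 N).
It fails at once if the robot knocks against the processor (more than 12 N) (contact force between any of the fingers, the arm and processor above 12 N).
It fails at once if another kitchen thing is moved by more than 25 mm (distance of any of dough_tool, slicing_disc, bowl_lid, pusher, spatula, mug from where it was at the start of the episode above 0.025 m).
It also fails if it takes over 64 s, if anything falls off the work surface, if the arm or the gripper's body presses on something with over 40 N, if the wrist force passes 120 N, or if a joint passes its speed limit or range.

## Working session

There is one attempt and no reset: what is moved stays moved. The work goes in short steps, Python scripts to look and compute and a tool call to move; the robot and the scene stay as the last step left them, time stands still between calls to the robot, and variables do not carry over. Pictures are saved under pics/ and viewed, at most 10 in all, crops included, and the job is handed in when it is done.

Besides the shell and the picture viewer there is one more tool, called after "Emit:" as a command line: name --argument value ..., lists and objects as JSON in quotes. move_arm: Moves the arm, as the interface text tells. Scaled input: -1 to 1 covers 80 cm each way for a shift and 120 degrees each way for a turn. Its arguments: {"type":"object","properties":{"deltas":{"type":"array","items":{"type":"array","items":{"type":"array","items":{"type":"number","minimum":-1,"maximum":1}}}},"squeeze":{"type":"number"}},"required":["deltas"]}

```bash
mkdir -p pics; cat > h.py <<'E'
import numpy as np, cv2
from rig import manip
def save(n,f):
    im=manip.get_image(n); cv2.imwrite('pics/'+f,im[:,:,::-1]); return im
def proj(c,X):
    p=manip.camera_params(c) ; q=np.array(p['R'])@np.array(X,float)+np.array(p['t'])
    return np.array([p['fx']*q[0]/q[2]+p['cx'],p['fy']*q[1]/q[2]+p['cy']])
def ray(c,uv,z):
    p=manip.camera_params(c); R=np.array(p['R']);t=np.array(p['t'])
    d=R.T@np.array([(uv[0]-p['cx'])/p['fx'],(uv[1]-p['cy'])/p['fy'],1]); o=-R.T@t
    return o+d*(z-o[2])/d[2]
E
python3 - <<'E'
from h import *
print(manip.get_state()); 
for n in('top','scene'):
    save(n,n+'0.png'); p=manip.camera_params(n); print(n,p, -np.array(p['R']).T@np.array(p['t']))
print(manip.camera_params('wrist'))
E
```

```text
{'clock': 0.0, 'qpos': array([-1.42301150e+00,  2.76629947e-01,  1.50614480e+00, -3.32899288e-05,
        1.36071232e+00, -1.21026698e-01]), 'qd': array([-0.00076181, -0.00064481,  0.00078217,  0.00219796, -0.00053822,
       -0.00057963]), 'effort': array([ 7.71495047e-05, -4.16778839e+01, -2.45804644e+01, -1.54647597e-05,
        1.09538849e-02, -8.30200548e-06]), 'position': array([ 0.15260312, -0.55383844,  0.23841513]), 'ee_rot': array([-9.46902238e-04,  9.90980223e-01,  1.34004852e-01, -2.89465820e-05]), 'contact_force': array([1.17336287, 0.61484219, 0.17894895]), 'moment': array([-0.04043892,  0.00813163, -0.01421573]), 'gripper_force': 0.0, 'width': 0.08573309271385657}
top {'fx': 402.8941906620933, 'fy': 402.8941906620933, 'cx': 319.8610796753593, 'cy': 206.64164511509514, 'R': array([[ 0.02217055, -0.99960099, -0.01750213],
       [-0.98481084, -0.01882031, -0.17260764],
       [ 0.17220938,  0.02106309, -0.98483515]]), 't': array([0.04729748, 0.58644212, 1.21726447])} [0.36686159 0.03267627 1.30085704]
scene {'fx': 465.892208860545, 'fy': 465.892208860545, 'cx': 319.470540158041, 'cy': 192.0202440761882, 'R': array([[ 0.59265427,  0.80528883,  0.01645682],
       [ 0.65419372, -0.46933513, -0.59308947],
       [-0.46988456,  0.36226295, -0.80496836]]), 't': array([-0.38097398, -0.25273945,  1.84842412])} [ 1.25967237 -0.48144099  1.34429544]
{'fx': 354.75127255269774, 'fy': 354.75127255269774, 'cx': 319.2363395462471, 'cy': 198.96697852179466, 'tool_from_camera': array([[ 4.50167733e-04, -9.56885649e-01, -2.90464546e-01,
         7.34415782e-02],
       [ 9.99999719e-01,  2.56403992e-04,  7.05140467e-04,
         5.43396926e-04],
       [-6.00262525e-04, -2.90464782e-01,  9.56885495e-01,
        -1.34208564e-01],
       [ 0.00000000e+00,  0.00000000e+00,  0.00000000e+00,
         1.00000000e+00]])}
```

View pics/top0.png

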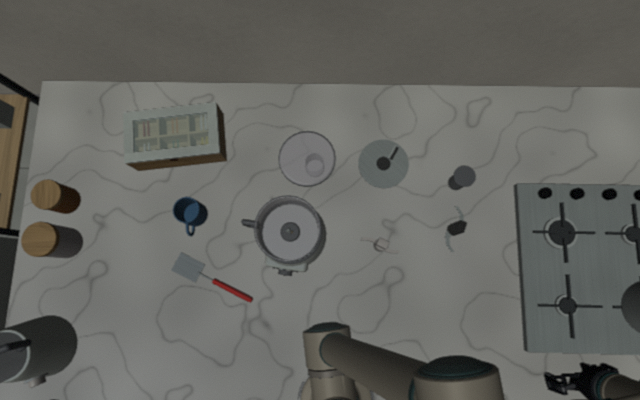

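View pics/scene0.png

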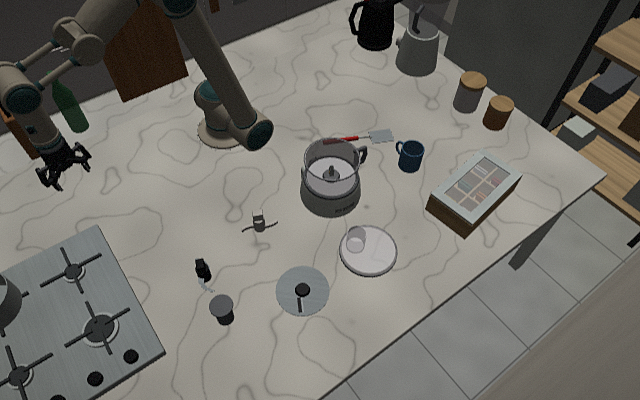

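The top view shows the processor with its axis near (290,232), the black-hubbed blade at (457,228) and the white dough tool at (380,244). I'll measure these and zoom in.

```bash
python3 - <<'E'
from h import *
for n,uv,z in [('top',(457,228),.08),('scene',(202,265),.08),('top',(380,244),.08),('scene',(259,215),.08),('top',(290,232),.15),('scene',(331,172),.155),('top',(462,175),.095),('top',(384,163),.014)]:
    print(n,uv,ray(n,uv,z).round(4))
# circle of rim: project candidate
t=cv2.imread('pics/top0.png'); s=cv2.imread('pics/scene0.png')
a=cv2.resize(t[190:275,415:500],(400,400),interpolation=cv2.INTER_CUBIC)
b=cv2.resize(t[185:285,240:340],(400,400),interpolation=cv2.INTER_CUBIC)
c=cv2.resize(s[130:220,290:380],(400,400),interpolation=cv2.INTER_CUBIC)
d=cv2.resize(s[240:320,165:245],(400,400),interpolation=cv2.INTER_CUBIC)
# bring together at limited size
m=np.vstack([np.hstack([a,b]),np.hstack([d,c])]); m=cv2.resize(m,(600,600)); cv2.imwrite('pics/crops.png',cv2.convertScaleAbs(m,alpha=1.6))
E
```

```text
top (457, 228) [ 0.5226 -0.3582  0.08  ]
scene (202, 265) [ 0.5353 -0.3613  0.08  ]
top (380, 244) [ 0.4693 -0.1254  0.08  ]
scene (259, 215) [ 0.4819 -0.1268  0.08  ]
top (290, 232) [0.4925 0.1414 0.15  ]
scene (331, 172) [0.5218 0.1328 0.155 ]
top (462, 175) [ 0.6844 -0.3746  0.095 ]
top (384, 163) [ 0.7419 -0.148   0.014 ]
```

View pics/crops.png

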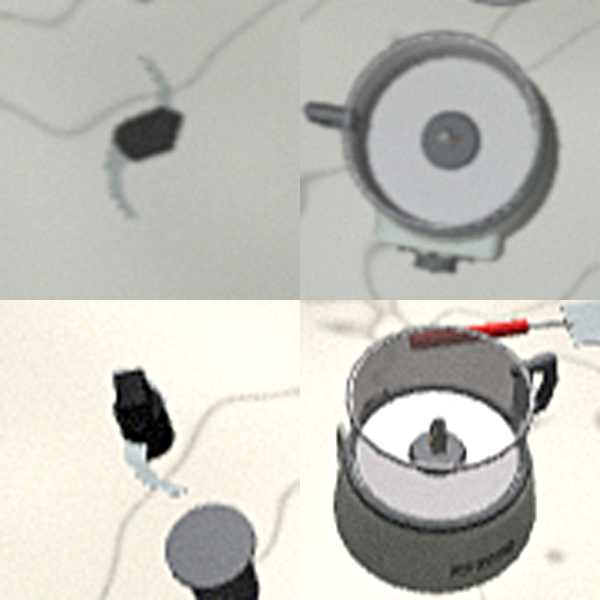

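Top-left: the blade with its black grip and two knives. Top-right: spindle on the boss in the bowl. I'm moving the wrist camera over the blade.

Emit:
move_arm --deltas '[[[0.514, -0.105, -0.075, 0, -1], [0.514, -0.105, -0.075, 0, -1], [0.514, -0.105, -0.075, 0, -1], [0.514, -0.105, -0.075, 0, -1], [0.514, -0.105, -0.075, 0, -1], [0.514, -0.105, -0.075, 0, -1], [0.514, -0.105, -0.075, 0, -1], [0.514, -0.105, -0.075, 0, -1], [0.514, -0.105, -0.075, 0, -1], [0.514, -0.105, -0.075, 0, -1], [0.514, -0.105, -0.075, 0, -1], [0.514, -0.105, -0.075, 0, -1]]]'

```text
clock: 1.3
position: [0.5256, -0.3646, 0.2988]
ee_rot: [-0.0, 0.991, 0.134, -0.001]
contact_force: [-0.3, -1.0, -0.6]
width: 0.0856
gripper_force: 0.0
```

```bash
cat >> h.py <<'E'
import pickle
from scipy.spatial.transform import Rotation as Ro
def T():
    s=manip.get_state(); q=s['ee_rot']; M=np.eye(4); M[:3,:3]=Ro.from_quat([q[1],q[2],q[3],q[0]]).as_matrix(); M[:3,3]=s['position']; return M
P=manip.camera_params('wrist')
def wsave(f):
    M=T(); im=save('wrist',f); np.save('pics/'+f+'.npy',M); return im
def wray(f,uv,z):
    M=np.load('pics/'+f+'.npy')@np.array(P['tool_from_camera'])
    d=M[:3,:3]@[(uv[0]-P['cx'])/P['fx'],(uv[1]-P['cy'])/P['fy'],1]; o=M[:3,3]; return o+d*(z-o[2])/d[2]
def wproj(f,X):
    M=np.linalg.inv(np.load('pics/'+f+'.npy')@np.array(P['tool_from_camera'])); q=M[:3,:3]@np.array(X)+M[:3,3]
    return np.array([P['fx']*q[0]/q[2]+P['cx'],P['fy']*q[1]/q[2]+P['cy']])
def yaw(): M=T(); return np.degrees(np.arctan2(M[1,0],M[0,0]))
def go(x,y,z,yw=None):
    M=T(); d=M[:3,:3].T@(np.array([x,y,z])-M[:3,3]); 
    tw=0 if yw is None else -((yw-yaw()+180)%360-180)/120
    print('delta',(d/0.8).round(4),'twist',round(tw,4),'pos',M[:3,3].round(4),'yaw',yaw().round(2),'tilt',M[:3,2].round(4))
E
python3 - <<'E'
from h import *
wsave('w1.png'); print(manip.get_state()['clock'],T().round(4))
go(0.505,0.137,0.40)
E
```

```text
1.35 [[ 9.645e-01  2.640e-01 -1.200e-03  5.255e-01]
 [ 2.640e-01 -9.645e-01  1.000e-04 -3.649e-01]
 [-1.100e-03 -4.000e-04 -1.000e+00  2.990e-01]
 [ 0.000e+00  0.000e+00  0.000e+00  1.000e+00]]
delta [ 0.1408 -0.6119 -0.1261] twist 0 pos [ 0.5255 -0.3649  0.299 ] yaw 15.31 tilt [-1.2e-03  1.0e-04 -1.0e+00]
```

View pics/w1.png

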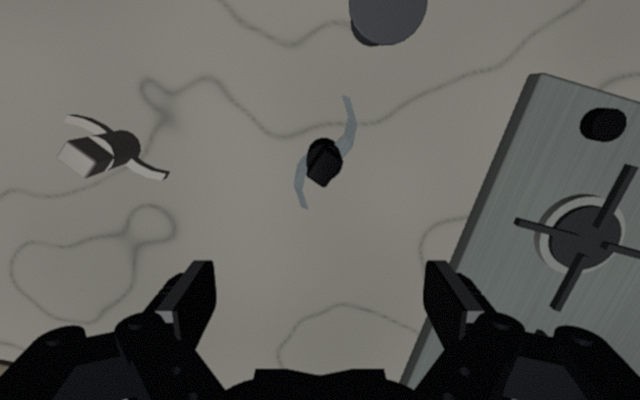

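The wrist view shows the blade's grip at about (324,168), hub at (323,152), knife tips at (347,97) and (305,207). I'm fitting the model silhouette to it.

```bash
cat >> h.py <<'E'
from scipy.optimize import minimize
def sil(f,x,y,yw):
    m=np.zeros((1600,2560),np.uint8); S=4
    c,s=np.cos(yw),np.sin(yw)
    a=np.linspace(0,2*np.pi,40)
    hub=[(x+.02*np.cos(t),y+.02*np.sin(t),z) for t in a for z in(0,.058)]
    blk=[(x+c*u-s*v,y+s*u+c*v,z) for u in(-.012,.012) for v in(-.017,.017) for z in(.056,.092)]
    for pts in(hub,blk):
        h=cv2.convexHull(np.array([wproj(f,p)*S for p in pts],np.float32)); cv2.fillConvexPoly(m,np.round(h).astype(int),255)
    return cv2.resize(m,(640,400),interpolation=cv2.INTER_AREA)/255.
E
cat > fit.py <<'E'
from h import *
f='w1.png'
tips=[wray(f,p,.018) for p in((347,97),(305,207))]
d=tips[0]-tips[1]; c=(tips[0]+tips[1])/2; yw=np.arctan2(d[1],d[0])-np.radians(106)
print('tips',tips,'len',np.linalg.norm(d),'centre',c,'yaw',np.degrees(yw))
print('grip top',wray(f,(322,170),.092),'hub')
im=cv2.imread('pics/w1.png').astype(float).max(2)
print(im[140:190:6,300:350:4].astype(int))
w=np.zeros((400,640));w[125:200,285:365]=1
dark=np.clip((75-im)/30,0,1)
cost=lambda p:(w*np.abs(sil(f,p[0]/1000,p[1]/1000,np.radians(p[2]))-dark)).sum()
best=None
for y0 in(-25,-10,0,10,25):
    r=minimize(cost,[c[0]*1e3,c[1]*1e3,np.degrees(yw)+y0],method='Nelder-Mead',options=dict(initial_simplex=[[c[0]*1e3+a,c[1]*1e3+b,np.degrees(yw)+y0+e] for a,b,e in((0,0,0),(4,0,0),(0,4,0),(0,0,10))]))
    print(r.x.round(2),r.fun)
    if best is None or r.fun<best.fun:best=r
s=sil(f,best.x[0]/1e3,best.x[1]/1e3,np.radians(best.x[2]))
o=cv2.imread('pics/w1.png'); e=((s>.5).astype(np.uint8)); 
o=cv2.resize(cv2.convertScaleAbs(o,alpha=1.8)[85:220,260:400],None,fx=4,fy=4,interpolation=cv2.INTER_CUBIC)
E2=cv2.resize(e[85:220,260:400],None,fx=4,fy=4,interpolation=cv2.INTER_NEAREST)
cs,_=cv2.findContours(E2,0,1);cv2.drawContours(o,cs,-1,(0,0,255),1); cv2.imwrite('pics/fit.png',o)
E
python3 fit.py
```

```text
tips [array([ 0.59855116, -0.37759714,  0.018     ]), array([ 0.4601112 , -0.36511353,  0.018     ])] len 0.13900167253208187 centre [ 0.52933118 -0.37135533  0.018     ] yaw -111.15262258083548
grip top [ 0.52584862 -0.3680383   0.092     ] hub
[[128 126 127 130  35   2   0   7  56 121 106 109 103]
 [126 127 117   0  15  21   5  10   3  61 110 106 110]
 [127 129  34  22  20   8  15  15   8   9  82 108 115]
 [121 102  22  18   6  18  18  17  18   6   8 127 125]
 [104 106  16   5  20  22  21  21  22  11   7 129 125]
 [105 104   6  25  27  24  15  15  14  13  81 127 126]
 [110 110  33  27  23  19  16  11   7 113 127 128 128]
 [107 119 128 129  46  15  18  53 128 126 126 126 128]
 [103 129 126 127 126 128 120 125 124 127 129 125 126]]
[ 526.43 -370.9  -120.82] 162.1
[ 526.96 -370.08 -115.32] 160.85686274509803
[ 528.37 -370.64 -110.37] 160.60196078431375
[ 527.56 -369.97 -100.89] 161.28431372549022
[ 526.31 -370.02  -82.49] 186.64901960784312
```

View pics/fit.png

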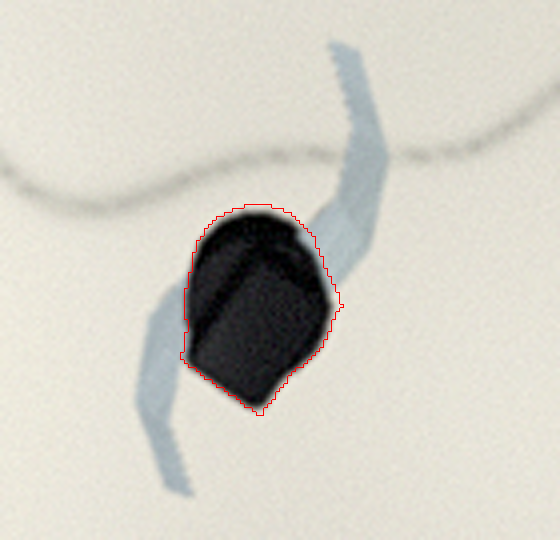

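Emit:
move_arm --deltas '[[[0.14, -0.61, -0.126, 0, -1], [0.14, -0.61, -0.126, 0, -1], [0.14, -0.61, -0.126, 0, -1], [0.14, -0.61, -0.126, 0, -1], [0.14, -0.61, -0.126, 0, -1], [0.14, -0.61, -0.126, 0, -1], [0.14, -0.61, -0.126, 0, -1], [0.14, -0.61, -0.126, 0, -1], [0.14, -0.61, -0.126, 0, -1], [0.14, -0.61, -0.126, 0, -1], [0.14, -0.61, -0.126, 0, -1], [0.14, -0.61, -0.126, 0, -1]]]'

```text
clock: 2.55
position: [0.5049, 0.1364, 0.4004]
ee_rot: [0.0, 0.991, 0.135, 0.0]
contact_force: [-0.6, -0.6, -1.0]
width: 0.0852
gripper_force: 0.0
```

```bash
python3 - <<'E'
from h import *
im=wsave('w2.png'); print(manip.get_state()['clock'],T().round(4))
g=cv2.convertScaleAbs(cv2.imread('pics/w2.png'),alpha=1.5); cv2.imwrite('pics/w2b.png',g)
E
```

```text
2.6 [[ 9.641e-01  2.654e-01 -0.000e+00  5.050e-01]
 [ 2.654e-01 -9.641e-01 -1.500e-03  1.351e-01]
 [-4.000e-04  1.400e-03 -1.000e+00  4.000e-01]
 [ 0.000e+00  0.000e+00  0.000e+00  1.000e+00]]
```

View pics/w2b.png

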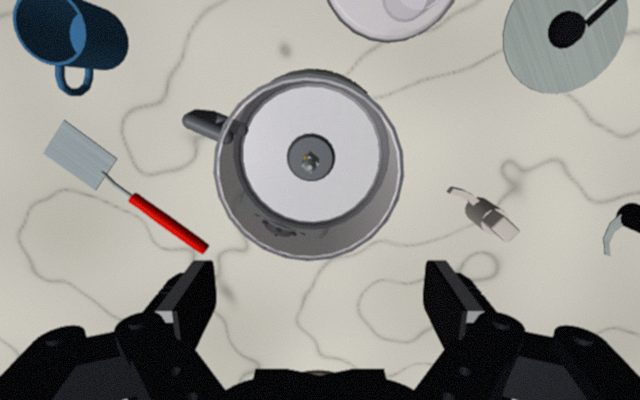

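Fit picture: model outline matches the dark hub/grip, block's top face edge from (190,360) to (258,262) in the crop. Second wrist view: boss centred at (311,157), handle at upper left. Now refine the numbers and go closer over the spindle.

```bash
python3 - <<'E'
from h import *
a,b=wray('w1.png',(260+190/4,85+360/4),.092),wray('w1.png',(260+258/4,85+262/4),.092); d=b-a; print('blk y dir',np.degrees(np.arctan2(d[1],d[0]))-90,np.linalg.norm(d))
g=cv2.imread('pics/w2.png',0)
print(g[157,280:345:3],g[125:190:3,300])
r=g[125:190,275:350]; m=((r<g[145,270]*.75)).astype(np.uint8)
cs,_=cv2.findContours(m,0,1); c=max(cs,key=cv2.contourArea); (u,v),ax,an=cv2.fitEllipse(c); print('boss',u+275,v+125,ax)
p=wray('w2.png',(u+275,v+125),.113); print('seat',p, 'tip proj',wproj('w2.png',[p[0],p[1],.163]),'boss dia',ax[0]/P['fx']*(.534-.113))
go(p[0],p[1],.24)
E
```

```text
blk y dir -109.11638001879822 0.029365492878180115
[136 135 115  60  70  73  72  71  83  72  81  31  36  69  70  68  67  60
  52 134 132 130] [134 132 132 130  37  64  71  71  70  69  71  71  69  68  69  70  70  65
 110 131 132 131]
boss 310.6707191467285 156.80516052246094 (47.33127975463867, 48.03550338745117)
seat [0.50093461 0.14495229 0.113     ] tip proj [309.64340955 165.07712312] boss dia 0.05617025312782448
delta [-0.0015 -0.0135  0.1999] twist 0 pos [0.505  0.1351 0.4   ] yaw 15.39 tilt [-0.     -0.0015 -1.    ]
```

Emit:
move_arm --deltas '[[[0, -0.013, 0.05, 0, -1], [0, -0.013, 0.1, 0, -1], [0, -0.013, 0.15, 0, -1], [0, -0.013, 0.2, 0, -1], [0, -0.013, 0.2, 0, -1], [0, -0.013, 0.2, 0, -1], [0, -0.013, 0.2, 0, -1]]]'

```text
clock: 3.3
position: [0.5043, 0.1452, 0.2425]
ee_rot: [0.0, 0.991, 0.133, 0.002]
contact_force: [-0.3, 0.1, 0.1]
width: 0.0855
gripper_force: 0.0
```

```bash
python3 - <<'E'
from h import *
im=wsave('w3.png'); print(manip.get_state()['clock'],T().round(4), wproj('w3.png',[.501,.145,.163]))
g=cv2.imread('pics/w3.png'); u,v=map(int,wproj('w3.png',[.501,.145,.14]))
g=cv2.convertScaleAbs(g[max(v-70,0):v+60,u-80:u+80],alpha=1.5); print(max(v-70,0),u-80);cv2.imwrite('pics/w3b.png',cv2.resize(g,None,fx=4.5,fy=4.5,interpolation=cv2.INTER_CUBIC))
E
```

```text
3.35 [[ 9.644e-01  2.644e-01  5.000e-03  5.043e-01]
 [ 2.644e-01 -9.644e-01  4.000e-04  1.455e-01]
 [ 4.900e-03  9.000e-04 -1.000e+00  2.426e-01]
 [ 0.000e+00  0.000e+00  0.000e+00  1.000e+00]] [316.91385183 217.13975454]
136 237
```

View pics/w3b.png

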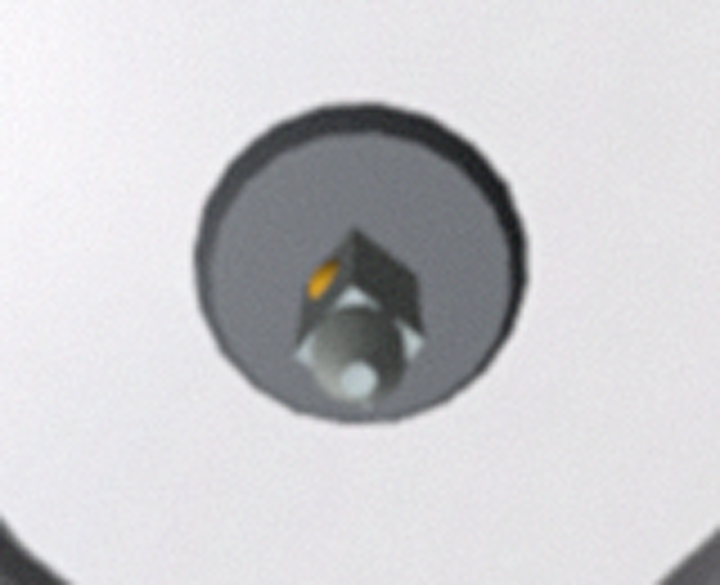

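The close view shows the square clearly: corners at crop (297,357), (355,287), (425,347), nose tip (358,380), boss top centred on (361,275).

```bash
python3 - <<'E'
from h import *
q=lambda u,v,z: wray('w3.png',(237+(u+.5)/4.5-.5,136+(v+.5)/4.5-.5),z)
L,B,R=q(297,357,.149),q(355,287,.149),q(425,347,.149)
print('tip',q(358,380,.163),'boss',q(361,275,.113),'LR mid',(L+R)/2)
for a,b in((L,B),(B,R),(L,R)):
    d=b-a; print(np.linalg.norm(d),np.degrees(np.arctan2(d[1],d[0])))
go(.5275,-.3695,.25,-20)
E
```

```text
tip [0.49896166 0.14494177 0.163     ] boss [0.499956   0.14502521 0.113     ] LR mid [0.498459   0.14444258 0.149     ]
0.014113247808614655 -23.21726933595134
0.014148688028781848 -116.58413284598096
0.01938851835702091 -69.97690056341114
delta [-0.1423  0.6285 -0.0093] twist 0.2944 pos [0.5043 0.1455 0.2426] yaw 15.33 tilt [ 5.e-03  4.e-04 -1.e+00]
```

Emit:
move_arm --deltas '[[[-0.014, 0.063, -0.01, 0.04, -1], [-0.028, 0.126, -0.02, 0.08, -1], [-0.142, 0.6285, -0.01, 0.294, -1], [-0.142, 0.6285, -0.01, 0.294, -1], [-0.142, 0.6285, -0.01, 0.294, -1], [-0.142, 0.6285, -0.01, 0.294, -1], [-0.142, 0.6285, -0.01, 0.294, -1], [-0.142, 0.6285, -0.01, 0.294, -1], [-0.142, 0.6285, -0.01, 0.294, -1], [-0.142, 0.6285, -0.01, 0.294, -1], [-0.142, 0.6285, -0.01, 0.294, -1], [-0.142, 0.6285, -0.01, 0.294, -1]]]'

```text
clock: 4.55
position: [0.5267, -0.3722, 0.2492]
ee_rot: [0.001, 0.985, -0.174, 0.001]
contact_force: [-0.1, -0.7, -0.6]
width: 0.0853
gripper_force: 0.0
```

```bash
python3 - <<'E'
from h import *
go(.528,-.3703,.073,-20)
f='w4.png'; im=wsave(f)
g=im.astype(float).max(2); u,v=wproj(f,[.528,-.370,.046]).astype(int); print(u,v)
w=np.zeros((400,640));w[max(v-55,0):v+60,u-50:u+50]=1
dark=np.clip((75-g)/30,0,1)
cost=lambda p:(w*np.abs(sil(f,p[0]/1000,p[1]/1000,np.radians(p[2]))-dark)).sum()
for y0 in(-120,-110,-100):
    r=minimize(cost,[528,-370,y0],method='Nelder-Mead',options=dict(initial_simplex=[[528+a,-370+b,y0+e] for a,b,e in((0,0,0),(4,0,0),(0,4,0),(0,0,8))])); print(r.x.round(2),r.fun)
E
```

```text
delta [ 1.000e-04 -3.200e-03  2.202e-01] twist -0.0006 pos [ 0.5267 -0.3722  0.2492] yaw -20.07 tilt [ 0.0019 -0.0024 -1.    ]
315 171
[ 526.74 -370.07 -110.21] 241.82745098039214
[ 528.15 -370.17 -108.92] 234.72941176470584
[ 528.49 -370.13 -107.6 ] 239.32549019607845
```

Consistent: blade at (0.528, -0.370), yaw about -109°. Descending with the gripper open.

Emit:
move_arm --deltas '[[[0.001, -0.003, 0.05, -0.005, -1], [0.001, -0.003, 0.1, -0.005, -1], [0.001, -0.003, 0.14, -0.005, -1], [0.001, -0.003, 0.17, -0.005, -1], [0.001, -0.003, 0.19, -0.005, -1], [0.001, -0.003, 0.205, -0.005, -1], [0.001, -0.003, 0.218, -0.005, -1], [0.001, -0.003, 0.218, -0.005, -1], [0.001, -0.003, 0.218, -0.005, -1]]]'

```text
clock: 5.5
position: [0.5285, -0.3668, 0.0745]
ee_rot: [0.0, 0.986, -0.167, 0.001]
contact_force: [-0.2, -0.4, 1.3]
width: 0.085
gripper_force: 0.0
```

```bash
python3 - <<'E'
from h import *
go(.528,-.3702,.074,-19.2); s=manip.get_state(); print(s['contact_force'],s['clock'])
E
```

```text
delta [0.0008 0.0042 0.0006] twist -0.0004 pos [ 0.5285 -0.3668  0.0745] yaw -19.25 tilt [ 1.e-03 -8.e-04 -1.e+00]
[-0.19799453 -0.40611779  1.27146352] 5.5
```

Emit:
move_arm --deltas '[[[0.0, 0.004, 0, 0, -1], [0, 0.004, 0, 0, -1], [0, 0.004, 0, 0, 1], [0, 0.004, 0, 0, 1], [0, 0.004, 0, 0, 1], [0, 0.004, 0, 0, 1], [0, 0.004, 0, 0, 1], [0, 0.004, 0, 0, 1], [0, 0.004, 0, 0, 1], [0, 0.004, 0, 0, 1], [0, 0.004, 0, 0, 1], [0, 0.004, 0, 0, 1]]]' --squeeze 45

```text
clock: 6.7
position: [0.527, -0.3699, 0.0738]
ee_rot: [0.0, 0.986, -0.167, 0.0]
contact_force: [-0.2, 0.1, 0.8]
width: 0.0229
gripper_force: 46.9
```

```bash
python3 - <<'E'
from h import *
s=manip.get_state(); print(s); go(.528,-.3702,.074,-19.2)
E
```

```text
{'clock': 6.7, 'qpos': array([-7.19970181e-01,  5.01002546e-01,  1.58136882e+00,  6.76775321e-06,
        1.05907039e+00,  1.18731368e+00]), 'qd': array([-0.000649  ,  0.00108751,  0.00058983, -0.00179712, -0.00058416,
        0.00051329]), 'effort': array([-1.65229090e-01, -5.00126123e+01, -2.05445588e+01, -5.79318102e-02,
       -1.23605062e-01, -2.83209469e-03]), 'position': array([ 0.52702073, -0.36989369,  0.07379351]), 'ee_rot': array([ 3.70351378e-05,  9.85880090e-01, -1.67452808e-01,  6.58015502e-05]), 'contact_force': array([-0.20746433,  0.08151758,  0.79231214]), 'moment': array([ 0.08230709,  0.02872126, -0.01384081]), 'gripper_force': 46.902709007263184, 'width': 0.02292031067155937}
delta [ 0.0013 -0.     -0.0003] twist -0.0007 pos [ 0.527  -0.3699  0.0738] yaw -19.28 tilt [ 1.e-04 -1.e-04 -1.e+00]
```

Grip holds the block (22.9 mm). Lifting and fitting the blade's place in the hand.

Emit:
move_arm --deltas '[[[0, 0, -0.03, 0, 1], [0, 0, -0.08, 0, 1], [0, 0, -0.14, 0, 1], [0, 0, -0.2, 0, 1], [0, 0, -0.26, 0, 1], [0, 0, -0.31, 0, 1], [0, 0, -0.31, 0, 1], [0, 0, -0.31, 0, 1], [0, 0, -0.31, 0, 1]]]'

```text
clock: 7.6
position: [0.5262, -0.3693, 0.3195]
ee_rot: [-0.001, 0.986, -0.167, -0.002]
contact_force: [-0.2, 0.3, -2.4]
width: 0.0235
gripper_force: 46.7
```

```bash
python3 - <<'E'
from h import *
s=manip.get_state(); print(s['width'],s['gripper_force'],s['contact_force'],s['moment'],s['clock']); go(.4992,.1448,.32,-25)
wsave('w5.png'); g=cv2.convertScaleAbs(cv2.imread('pics/w5.png'),alpha=2); cv2.imwrite('pics/w5b.png',g)
E
```

```text
0.023513199815577233 46.72821879386902 [-0.2092486   0.29806374 -2.40796628] [-0.02402797 -0.04029444  0.00454618] 7.6
delta [-0.244  -0.5954  0.0011] twist 0.0477 pos [ 0.5262 -0.3693  0.3195] yaw -19.28 tilt [-0.0031  0.0026 -1.    ]
```

View pics/w5b.png

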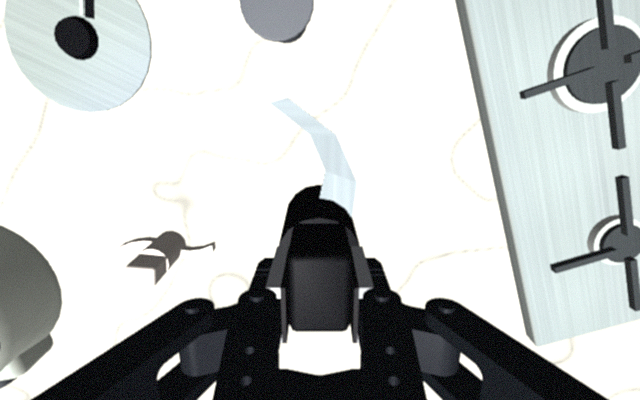

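The blade hangs in the fingers with knife tip at (275,102) and the hub's far lower edge at (318,185), sides at x≈286 and 353; it looks straight.

```bash
python3 - <<'E'
from h import *
C=np.array(P['tool_from_camera'])
def tray(uv,z):
    d=C[:3,:3]@[(uv[0]-P['cx'])/P['fx'],(uv[1]-P['cy'])/P['fy'],1]; o=C[:3,3]; return o+d*(z-o[2])/d[2]
g=cv2.imread('pics/w5.png').max(2)
print(g[178:196,312:322:3].T)
print(g[212,280:292],g[212,346:360])
# dark hub edge fit
from scipy.optimize import least_squares
# subpixel far edge of dark in columns 300..318
pts=[]
for u in range(292,317,3):
    col=g[165:215,u].astype(float); i=np.where(col<60)[0]; i=i[0]; 
    pts.append((u,165+i-(60-col[i])/max(col[i-1]-col[i],1)))
pts=np.array(pts);print(pts.round(1).tolist())
X=np.array([tray(p,.0738) for p in pts])[:,:2]
r=least_squares(lambda c:np.hypot(X[:,0]-c[0],X[:,1]-c[1])-.02,[0,0]); print('hub bottom centre in tool',r.x, np.abs(r.fun).max())
for zz in(.0738-.030,.0738-.018,.0738-.007): 
    t=tray((275,102),zz); print('tip',t,np.hypot(*(t[:2]-r.x)),np.degrees(np.arctan2(t[1]-r.x[1],t[0]-r.x[0])))
E
```

```text
[[151 148 150 148 151 151 148 116  54   7   4   7   9   0   6   6  10   0]
 [150 148 149 149 151 148 125  75  23   0  14   0   4  14   3   0   5   6]
 [148 149 149 149 152 147 112  52   0   0   7   5   4   0   3   0  10  17]
 [148 149 148 148 146 139 117  79  71  82  85  87  94 116 126 128 119 121]]
[153 154 154 156 154 139  91  32   0   1   4  11] [ 23  67 109 125 124 124 127 141 147 144 147 146 145 146]
[[292.0, 198.7], [295.0, 194.3], [298.0, 192.2], [301.0, 190.1], [304.0, 188.2], [307.0, 186.9], [310.0, 186.2], [313.0, 185.8], [316.0, 185.1]]
hub bottom centre in tool [-0.00041103  0.00049432] 0.00020637407064632088
tip [ 0.06892757 -0.0205924   0.0438    ] 0.07247407384869618 -16.91515397808358
tip [ 0.06859845 -0.02202312  0.0558    ] 0.07259024950785552 -18.07123210149683
tip [ 0.06829677 -0.02333461  0.0668    ] 0.07272262069470889 -19.127336615262294
```

Emit:
move_arm --deltas '[[[-0.01, -0.024, 0, 0.01, 1], [-0.03, -0.073, 0, 0.02, 1], [-0.05, -0.122, 0, 0.048, 1], [-0.07, -0.171, 0, 0.048, 1], [-0.09, -0.22, 0, 0.048, 1], [-0.11, -0.27, 0, 0.048, 1], [-0.13, -0.319, 0, 0.048, 1], [-0.15, -0.368, 0, 0.048, 1], [-0.17, -0.417, 0, 0.048, 1], [-0.19, -0.465, 0, 0.048, 1], [-0.21, -0.514, 0, 0.048, 1], [-0.23, -0.563, 0, 0.048, 1]]]'

```text
clock: 8.85
position: [0.5008, 0.1176, 0.3198]
ee_rot: [0.001, 0.976, -0.217, -0.002]
contact_force: [0.3, 0.3, -1.1]
width: 0.0233
gripper_force: 46.6
```

```bash
python3 - <<'E'
from h import *
go(.4998,.1451,.29,-25); print(manip.get_state()['contact_force'])
E
```

```text
delta [-0.0156 -0.0307  0.0372] twist -0.0004 pos [0.5008 0.1176 0.3198] yaw -25.05 tilt [-3.5e-03 -5.0e-04 -1.0e+00]
[ 0.28785095  0.33147532 -1.073146  ]
```

Emit:
move_arm --deltas '[[[-0.0155, -0.031, 0, 0, 1], [-0.0155, -0.031, 0.02, 0, 1], [-0.0155, -0.031, 0.037, 0, 1], [-0.0155, -0.031, 0.037, 0, 1], [-0.0155, -0.031, 0.037, 0, 1], [-0.0155, -0.031, 0.037, 0, 1]]]'

```text
clock: 9.45
position: [0.5015, 0.1435, 0.2922]
ee_rot: [0.0, 0.976, -0.217, 0.0]
contact_force: [0.9, -1.0, -0.9]
width: 0.0233
gripper_force: 46.7
```

```bash
python3 - <<'E'
from h import *
for i in range(3):
    go(.4998,.1451,.245,-25); print(manip.get_state()['contact_force']); manip.get_image('wrist')
E
```

```text
delta [-0.0028 -0.0009  0.059 ] twist -0.0005 pos [0.5015 0.1435 0.2922] yaw -25.06 tilt [ 2.e-04 -1.e-04 -1.e+00]
[ 0.86453269 -0.98959995 -0.92147424]
delta [-0.003  -0.0008  0.0594] twist -0.0006 pos [0.5017 0.1435 0.2925] yaw -25.07 tilt [ 8.e-04  0.e+00 -1.e+00]
[ 0.16877683  0.06863455 -1.82919831]
delta [-0.003  -0.0008  0.0595] twist -0.0006 pos [0.5016 0.1435 0.2926] yaw -25.07 tilt [ 0.001  0.    -1.   ]
[-0.04440991 -0.52909069 -1.88040491]
```

Emit:
move_arm --deltas '[[[-0.003, -0.0009, 0, 0, 1], [-0.003, -0.0009, 0.02, 0, 1], [-0.003, -0.0009, 0.04, 0, 1], [-0.003, -0.0009, 0.055, 0, 1], [-0.003, -0.0009, 0.06, 0, 1], [-0.003, -0.0009, 0.06, 0, 1], [-0.003, -0.0009, 0.06, 0, 1]]]'

```text
clock: 10.3
position: [0.4998, 0.1454, 0.2447]
ee_rot: [-0.0, 0.976, -0.217, 0.001]
contact_force: [0.2, -0.3, -0.3]
width: 0.0237
gripper_force: 46.7
```

```bash
python3 - <<'E'
from h import *
go(.4998,.1451,.225,-25); print(manip.get_state()['contact_force']); save('scene','s2.png')
print(proj('scene',[.4992,.1448,.16]))
s=cv2.imread('pics/s2.png')[110:210,280:400]; cv2.imwrite('pics/s2b.png',cv2.convertScaleAbs(cv2.resize(s,None,fx=5,fy=5,interpolation=cv2.INTER_CUBIC),alpha=1.6))
go(.4998,.1451,.225,-25);
E
```

```text
delta [0.0001 0.0004 0.0246] twist -0.0004 pos [0.4998 0.1454 0.2447] yaw -25.04 tilt [ 1.2e-03  1.0e-04 -1.0e+00]
[ 0.1694268  -0.2790183  -0.34458448]
[329.80881198 165.04579093]
delta [0.     0.0005 0.0248] twist -0.0003 pos [0.4999 0.1455 0.2448] yaw -25.04 tilt [ 1.5e-03  2.0e-04 -1.0e+00]
```

View pics/s2b.png

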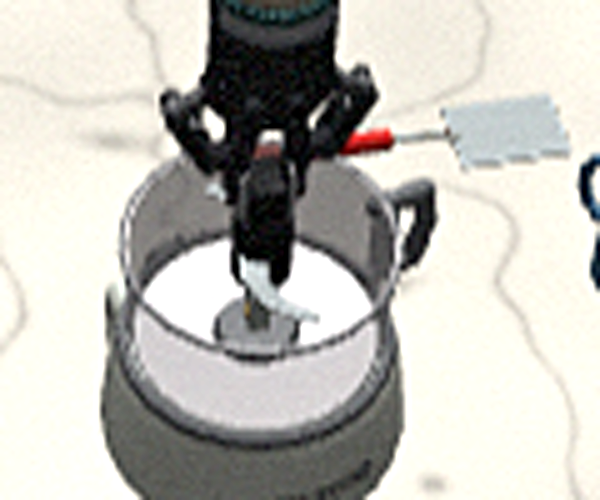

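The picture shows the hub directly above the spindle, inside the bowl. Lowering over the nose.

Emit:
move_arm --deltas '[[[0, 0.0004, 0.006, 0, 1], [0, 0.0004, 0.012, 0, 1], [0, 0.0004, 0.018, 0, 1], [0, 0.0004, 0.024, 0, 1], [0, 0.0004, 0.024, 0, 1], [0, 0.0004, 0.024, 0, 1]]]'

```text
clock: 10.95
position: [0.4989, 0.1451, 0.2246]
ee_rot: [0.0, 0.976, -0.217, -0.0]
contact_force: [-0.6, -0.3, -1.4]
width: 0.0235
gripper_force: 46.7
```

```bash
python3 - <<'E'
from h import *
go(.4998,.1451,.210,-25); print(manip.get_state()['contact_force'],manip.get_state()['moment'])
E
```

```text
delta [ 0.001  -0.0005  0.0182] twist -0.0003 pos [0.4989 0.1451 0.2246] yaw -25.04 tilt [-1.e-03 -1.e-04 -1.e+00]
[-0.60420108 -0.25489941 -1.40456324] [0.09742084 0.20678926 0.06623506]
```

Emit:
move_arm --deltas '[[[0, 0, 0.002, 0, 1], [0, 0, 0.004, 0, 1], [0, 0, 0.006, 0, 1], [0, 0, 0.007, 0, 1], [0, 0, 0.007, 0, 1]]]'

```text
clock: 11.45
position: [0.499, 0.1452, 0.2191]
ee_rot: [0.0, 0.976, -0.217, -0.0]
contact_force: [-1.6, -0.1, -1.5]
width: 0.0232
gripper_force: 46.7
```

```bash
python3 - <<'E'
from h import *
go(.4998,.1451,.210,-25); print(manip.get_state()['contact_force'],manip.get_state()['moment'])
E
```

```text
delta [ 0.0009 -0.0003  0.0113] twist -0.0003 pos [0.499  0.1452 0.2191] yaw -25.04 tilt [-6.e-04  0.e+00 -1.e+00]
[-1.62906497 -0.14025431 -1.49940793] [ 0.20679783  0.3031955  -0.02142779]
```

Already past the square's top with no load — the angle fits. Sliding down to just above the balls.

Emit:
move_arm --deltas '[[[0, 0, 0.003, 0, 1], [0, 0, 0.006, 0, 1], [0, 0, 0.009, 0, 1], [0, 0, 0.012, 0, 1], [0, 0, 0.015, 0, 1], [0, 0, 0.015, 0, 1], [0, 0, 0.015, 0, 1]]]'

```text
clock: 12.15
position: [0.499, 0.145, 0.2069]
ee_rot: [0.0, 0.976, -0.217, -0.0]
contact_force: [-2.0, 1.0, -2.6]
width: 0.0232
gripper_force: 46.6
```

```bash
python3 - <<'E'
from h import *
for i in range(3):
    go(.4990,.1452,.1865,-25); print(manip.get_state()['contact_force'],manip.get_state()['moment']); manip.get_image('wrist')
E
```

```text
delta [-0.0001 -0.0002  0.0256] twist -0.0003 pos [0.499  0.145  0.2069] yaw -25.04 tilt [-7.e-04 -2.e-04 -1.e+00]
[-2.02764662  0.96828823 -2.59587992] [0.16070366 0.4155126  0.02061163]
delta [-0.0001 -0.0002  0.0257] twist -0.0003 pos [0.4991 0.145  0.207 ] yaw -25.04 tilt [-6.e-04 -2.e-04 -1.e+00]
[-1.7688272   0.50940341 -2.35476351] [0.19320352 0.43953585 0.00391687]
delta [-0.0001 -0.0002  0.0257] twist -0.0003 pos [0.4991 0.145  0.2071] yaw -25.04 tilt [-6.e-04 -2.e-04 -1.e+00]
[-2.41964104  1.15918109 -1.85826253] [0.15589493 0.48464285 0.037699  ]
```

Emit:
move_arm --deltas '[[[-0.0007, 0, 0.0015, 0, 1], [-0.0007, 0, 0.003, 0, 1], [-0.0007, 0, 0.0045, 0, 1], [-0.0007, 0, 0.006, 0, 1], [-0.0007, 0, 0.0075, 0, 1]]]'

```text
clock: 12.8
position: [0.4991, 0.1451, 0.2024]
ee_rot: [0.0, 0.976, -0.217, 0.001]
contact_force: [-3.2, 0.5, 10.4]
width: 0.0233
gripper_force: 48.2
```

Emit:
move_arm --deltas '[[[0, 0, 0.0015, 0, 1], [0, 0, 0.003, 0, 1], [0, 0, 0.0045, 0, 1]]]'

```text
clock: 13.1
position: [0.4991, 0.1453, 0.1989]
ee_rot: [-0.0, 0.976, -0.217, 0.001]
contact_force: [-2.8, 0.0, 5.0]
width: 0.0232
gripper_force: 47.4
```

Past the peak as expected (10 N, then 5 N). Continuing.

Emit:
move_arm --deltas '[[[0, 0, 0.0025, 0, 1], [0, 0, 0.005, 0, 1], [0, 0, 0.0075, 0, 1], [0, 0, 0.01, 0, 1], [0, 0, 0.01, 0, 1]]]'

```text
clock: 13.6
position: [0.4988, 0.1452, 0.1886]
ee_rot: [0.0, 0.976, -0.217, -0.0]
contact_force: [-1.0, -0.1, -3.5]
width: 0.0231
gripper_force: 46.7
```

Emit:
move_arm --deltas '[[[0, 0, 0.0015, 0, 1], [0, 0, 0.003, 0, 1], [0, 0, 0.0045, 0, 1], [0, 0, 0.0045, 0, 1]]]'

```text
clock: 14.0
position: [0.4989, 0.1453, 0.1868]
ee_rot: [-0.0, 0.976, -0.217, 0.0]
contact_force: [-2.2, 0.4, 2.6]
width: 0.0234
gripper_force: 47.1
```

Emit:
move_arm --deltas '[[[0, 0, 0.001, 0, 1], [0, 0, 0.002, 0, 1], [0, 0, 0.002, 0, 1], [0, 0, 0.002, 0, 1]]]'

```text
clock: 14.4
position: [0.499, 0.1454, 0.1866]
ee_rot: [-0.0, 0.976, -0.217, 0.001]
contact_force: [-3.1, -0.2, 11.7]
width: 0.023
gripper_force: 48.3
```

Seated firmly (12 N, no movement). Now the gentle tug in small steps.

Emit:
move_arm --deltas '[[[0, 0, -0.001, 0, 1], [0, 0, -0.002, 0, 1], [0, 0, -0.003, 0, 1], [0, 0, -0.0038, 0, 1], [0, 0, -0.0038, 0, 1]]]'

```text
clock: 14.9
position: [0.4988, 0.1452, 0.1871]
ee_rot: [0.0, 0.976, -0.217, -0.0]
contact_force: [-0.6, -0.3, -1.8]
width: 0.0234
gripper_force: 46.6
```

Emit:
move_arm --deltas '[[[0, 0, -0.0006, 0, 1], [0, 0, -0.001, 0, 1], [0, 0, -0.001, 0, 1], [0, 0, -0.001, 0, 1]]]'

```text
clock: 15.3
position: [0.4988, 0.1453, 0.1882]
ee_rot: [0.0, 0.976, -0.217, 0.0]
contact_force: [0.1, -0.3, -1.9]
width: 0.0236
gripper_force: 46.6
```

Emit:
move_arm --deltas '[[[0, 0, -0.0005, 0, 1], [0, 0, -0.0005, 0, 1], [0, 0, -0.0005, 0, 1]]]'

```text
clock: 15.6
position: [0.4987, 0.1453, 0.1886]
ee_rot: [0.0, 0.976, -0.217, -0.0]
contact_force: [-0.3, -0.3, -1.5]
width: 0.0232
gripper_force: 46.5
```

Emit:
move_arm --deltas '[[[0, 0, -0.0005, 0, 1], [0, 0, -0.0005, 0, 1], [0, 0, -0.0005, 0, 1]]]'

```text
clock: 15.9
position: [0.4986, 0.1453, 0.1889]
ee_rot: [0.0, 0.976, -0.217, -0.0]
contact_force: [0.4, 0.3, -4.3]
width: 0.0231
gripper_force: 46.4
```

Emit:
move_arm --deltas '[[[0, 0, -0.0005, 0, 1], [0, 0, -0.0005, 0, 1], [0, 0, -0.0005, 0, 1]]]'

```text
clock: 16.2
position: [0.4986, 0.1453, 0.1892]
ee_rot: [0.0, 0.976, -0.217, -0.0]
contact_force: [0.2, -0.1, -4.8]
width: 0.0228
gripper_force: 46.1
```

Emit:
move_arm --deltas '[[[0, 0, -0.0004, 0, 1], [0, 0, -0.0004, 0, 1], [0, 0, -0.0004, 0, 1]]]'

```text
clock: 16.5
position: [0.4985, 0.1453, 0.1895]
ee_rot: [0.0, 0.976, -0.217, -0.0]
contact_force: [0.5, -0.3, -8.5]
width: 0.0233
gripper_force: 45.8
```

Emit:
move_arm --deltas '[[[0, 0, 0, 0, 1], [0, 0, 0, 0, 1]]]'

```text
clock: 16.7
position: [0.4985, 0.1453, 0.1895]
ee_rot: [0.0, 0.976, -0.217, -0.0]
contact_force: [-0.6, 1.1, -8.9]
width: 0.0232
gripper_force: 45.7
```

Emit:
move_arm --deltas '[[[0, 0, 0.001, 0, 1], [0, 0, 0.002, 0, 1], [0, 0, 0.0032, 0, 1], [0, 0, 0.004, 0, 1], [0, 0, 0.004, 0, 1]]]'

```text
clock: 17.2
position: [0.499, 0.1454, 0.1871]
ee_rot: [-0.0, 0.976, -0.217, 0.0]
contact_force: [-0.2, 0.3, -1.0]
width: 0.0228
gripper_force: 46.7
```

The catch held with about 7 N. Releasing and backing off straight up.

Emit:
move_arm --deltas '[[[0, 0, 0, 0, -0.2], [0, 0, 0, 0, -0.2], [0, 0, 0, 0, -0.2], [0, 0, 0, 0, -0.2], [0, 0, 0, 0, -0.2], [0, 0, 0, 0, -0.2], [0, 0, -0.01, 0, -0.2], [0, 0, -0.03, 0, -0.2], [0, 0, -0.07, 0, -0.2], [0, 0, -0.12, 0, -0.2], [0, 0, -0.17, 0, -0.2], [0, 0, -0.17, 0, -0.2]]]'

```text
clock: 18.4
position: [0.5016, 0.1458, 0.3293]
ee_rot: [-0.002, 0.976, -0.217, 0.006]
contact_force: [0.1, 0.0, -0.4]
width: 0.0513
gripper_force: 0.0
```

```bash
python3 - <<'E'
from h import *
s=manip.get_state(); print(s['clock'],s['width'],s['contact_force'])
f='w6.png'; im=wsave(f); g=im.astype(float).max(2)
# compare grip block model at seat
def silz(x,y,z,yw):
    m=np.zeros((400,640),np.uint8); c,s=np.cos(yw),np.sin(yw)
    b=[wproj(f,(x+c*u-s*v,y+s*u+c*v,z+h)) for u in(-.012,.012) for v in(-.017,.017) for h in(.056,.092)]
    cv2.fillConvexPoly(m,np.round(cv2.convexHull(np.array(b,np.float32))).astype(int),255)
    t=np.linspace(0,2*np.pi,40); b=[wproj(f,(x+.02*np.cos(a),y+.02*np.sin(a),z+h)) for a in t for h in(0,.058)]
    cv2.fillConvexPoly(m,np.round(cv2.convexHull(np.array(b,np.float32))).astype(int),255); return m
cs,_=cv2.findContours(silz(.4990,.1450,.113,np.radians(65)),0,1)
o=cv2.convertScaleAbs(cv2.imread('pics/w6.png'),alpha=1.8); cv2.drawContours(o,cs,-1,(0,0,255),1); cv2.imwrite('pics/w6b.png',o)
E
```

```text
18.4 0.051257972722838815 [ 0.05300132  0.01867291 -0.37879618]
```

View pics/w6b.png

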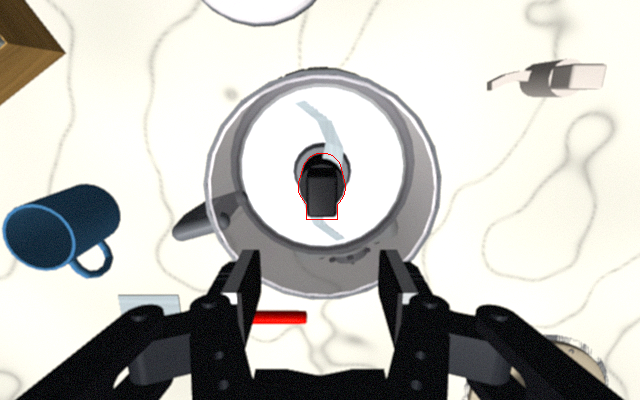

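The view shows the blade standing home on the boss: its grip at (322,192) matches the expected outline for the seated position. The gripper is clear and nothing else has moved, so I'm handing the job in.

```bash
python3 -c "
from rig import manip
print(manip.sign_off())"
```

```text
the job is handed in; nothing more can be done
None
```

The blade is clicked home on the spindle, the catch held a light upward tug of about 7 N, and I let go and handed the job in at about 18 s; no verdict came back.

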